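# Stopper a vial in the ratchet hand press

### The job

Push the stopper home in the vial that stands in the blue hand press: with the fingertips, press the red pad of the ratchet pawl down until the pawl snaps over and stays clear of the toothed wheel, then push the lever with the yellow grip down to its bottom stop and let go. Do not force the lever against the pawl, do not raise it to its top stop or lift the vial out of its nest, and leave the other glassware where it stands. At the end the lever rests at the bottom, the pawl is still clear and the stopper is fully home.

Things in the scene. Friction and masses are not known exactly. Their poses are not given: they have to be found in the camera images.
- press: Blue hand press (arbor press), fixed. Origin: centre of the base's underside, on the bench; -x is its front (where the lever points), +y its left, z up. Base 220 x 130 x 25 mm; head 66 mm wide, 145 to 230 mm high, its front 63 mm ahead of the origin. Ratchet wheel (92 mm across) and pawl on the right cheek, lever on the left. Nothing on it but the lever is higher than 275 mm (ram top, pawl spring housing).
- pivot (a point): Point on the lever's hinge axis, in the plane in which the lever swings: 185 mm above the bench, press frame x -3, y +58 mm. The hinge axis runs along the press's y axis.
- lever (a joint): Lever angle, rad: 0 = top stop, pointing to the press's front and 0.87 rad up; grows as the grip goes down (angle above level = 0.87 - value); 1.25 = bottom stop. Starts at 0.12 to 0.5 and stays where it is left; with the pawl clear it takes 3 to 8 N downward at the grip. With the pawl engaged it goes down at most 0.26 rad before a tooth stops it. It drives the ram down 16 mm per rad.
- lever_grip (a point): Middle of the lever's yellow round grip sleeve (24 mm diameter, about 80 mm long), on the rod's centre line, 145 mm from the pivot; the rod (12 mm) ends 181 mm from the pivot.
- pawl (a joint): Pawl angle, rad: 0 to 0.19 = engaged (nose between the wheel's teeth or resting on one); grows as the red pad is pressed down. Over-centre spring: let go below about 0.25 it drops back, pressed beyond 0.35 it snaps by itself to 0.58, clear of the teeth, and stays there. Takes up to 6 N at the pad; the stop behind 0.58 is hard.
- pawl_pad (a point): Centre of the upper face of the pawl's red thumb pad: 26 mm front to rear, 32 mm left to right, 6 mm thick, ahead of the head's right front edge, 230 to 240 mm above the bench and facing up. It swings about a pin 46 mm behind it (along the press's y) and ends 215 mm above the bench when the pawl rests clear.
- vial: Glass vial 22 mm diameter, 40 mm tall to the lip, loose, standing in a round aluminium nest (48 mm across) on the base under the ram. Origin: centre of its underside, 28 mm above the bench.
- stopper (a joint): How far the grey stopper of that vial is pushed in, m: 0 = half in (flange 6 mm above the lip), 0.006 = fully home on the lip. The ram meets it when the lever is at about 0.88 rad and has it home when the lever is at its bottom stop.
- stopper_top (a point): Centre of the upper face of that stopper's flange (19 mm diameter).
- spare_vial1: Loose stoppered vial 22 mm diameter, 43 mm tall, standing beside the press on its right; origin at its underside. Leave alone.
- spare_vial2: Loose stoppered vial like spare_vial1, beside the press on its left. Leave alone.
- reagent_bottle: Small white plastic bottle, 44 mm diameter, 80 mm tall; origin at its underside. Leave alone.
- flask_clear: Clear volumetric flask, 60 mm diameter, 149 mm tall with its stopper; origin at its underside. Leave alone.
- flask_amber: Amber volumetric flask, 60 mm diameter, 149 mm tall; origin at its underside. Leave alone.
- beaker: Clear beaker, 70 mm diameter, 95 mm tall; origin at its underside. Leave alone.
- wash_bottle: Wash bottle with orange cap and spout, 66 mm diameter, 187 mm tall; origin at its underside. Leave alone.

How it is judged:
By the outcome, as a careful person would: the job done as asked, in the order asked, and still so for the second after the job is handed in, with the robot touching nothing.
It also fails if it takes over 48 s, if anything falls off the work surface, if the arm or the gripper's body presses on something with over 40 N, if the wrist force passes 120 N, or if a joint passes its speed limit or range.

### The arm

A 6-joint arm with a two-finger parallel gripper is mounted at the origin on the work surface. World frame = base frame: x ahead of the robot, y to its left, z up, the work surface at z = 0. Lengths are in m, angles in rad, forces in N, time in s.
With the tool pointing down it reaches from about 0.35 to 0.975 m from the base axis. Payload 17.4 kg.
Tool frame: the origin (TCP) lies midway between the tips of the shut fingers; the grasp point (between the pads) lies 19 mm behind it; x points along the fingers, y is the direction in which the jaws open and shut, and the axes are right-handed (so a half turn about x gives the same grasp; the last joint's range is limited). The gripper opens to 85 mm and grips with 20 to 120 N. Pads are 22 mm wide; open, the fingers measure 114 mm over their backs; the gripper's body (76 mm by 85 mm) begins 54 mm behind the grasp point. The pads swing forward as they close: fully open they stand 13 mm farther back than shut.
Start: joints at [-1.214, 0.116, 1.442, -0, 1.584, -0.038], TCP at [0.26, -0.623, 0.231] pointing down, gripper open.
Joint ranges: [-2.83, 2.83], [-0.83, 2.19], [0.07, 2.5], [-1.14, 4.28], [0.01, 3], [-2.97, 2.97]. Speed limits (rad/s): [1.89, 1.89, 2.22, 3.14, 3.14, 3.14].

### API

Orientations are given as a unit quaternion [w, x, y, z].
In Python, from rig import env gives the robot as it stands.
- The arm moves only by the tool jog_arm, never from a script. Its argument "commands" is a list of rows, each a list of 3 entries, a list of its own where there are three numbers: the shift along the tool's x, y, z in m, then the turn, a rotation vector about the tool's x, y, z in degrees, then the finger opening in m, from 0 to 0.0854. In form: [[[x, y, z], [rx, ry, rz], grip], ...]. A call has 1 to 20 rows; each row shifts and turns the commanded pose from where the row before left it, along the tool's axes as they then stand; what a row does not reach is not made up. A row lasts 1/12 s, in which the tool goes at most 41.7 mm and 7.16 degrees, less where a joint would pass 70% of its speed; a pose out of reach is approached as far as the arm can. A call is refused whole if a number of a shift passes 0.0417 or a number of a turn 7.16, either way. A call with a gripper value outside its range is refused whole. The fingers move at their own pace and stop on an object; the grip force is fixed at half the most. Time passes only in rows, so rows that do not move let the fingers close. It gives the time, the measured TCP pose, the force and the opening at its end, in the units of the state.
- env.sense(): the state, without advancing time (a new reading comes with each control period).
- env.get_image(name): name is "scene" or "side" or "wrist"; returns (picture, depth): 420x560x3 uint8, red, green, blue; 420x560 float32, m along the optical axis (not along the pixel's ray), 0 where there is no reading.
- env.get_calibration(name): a dict with "fx", "fy", "cx", "cy" (pixels), "R" (3x3) and "t" (3): a world point X has camera coordinates R X + t. Camera axes: x right, y down, z forward; pixel columns grow to the right and rows downward; lengths in m; the calibration is good to about 2 mm. A picture is of the moment at which its call begins: read the wrist's pose just before it. get_calibration takes no time and is no camera call; for the wrist camera it gives the pose at the moment of the call.
- env.finish_job(): hands the job in, once; it reports no verdict.
The state is a dict: "time_s": time; "qpos": joint angles; "dq": joint speeds; "tau": joint torques, N m; "ee_pos": TCP position; "eef_rot": TCP orientation; "wrist_force": force on the tool from outside, world axes, zero at the start; "wrist_torque": the same for the moment, N m; "width": finger opening in m.
Only numpy, scipy, OpenCV 4.12 (cv2) and the standard library are available. Lean on these libraries where they do the work, as an engineer would, in place of code of your own. Each camera call takes 0.05 s, during which the arm holds its last target.

## Working session

There is one attempt and no reset: what is moved stays moved. The work goes in short steps, Python scripts to look and compute and a tool call to move; the robot and the scene stay as the last step left them, time stands still between calls to the robot, and variables do not carry over. Pictures are saved under pics/ and viewed, and the job is handed in when it is done.

Besides the shell and the picture viewer there is one more tool, called after "Request:" by a JSON object that holds its "name" and its "arguments", one argument or row to a line. jog_arm: Moves the arm, as the interface text tells. Its arguments: {"type":"object","properties":{"commands":{"type":"array","items":{"type":"array"}}},"required":["commands"]}

```bash
ls; mkdir -p pics
python3 - <<'E'
from rig import env
import cv2,numpy as np
print(env.sense())
for n in ("scene","side","wrist"):
    p,d=env.get_image(n); cv2.imwrite(f"pics/{n}0.png",p[:,:,::-1]); np.savez(f"pics/{n}0.npz",p=p,d=d,**env.get_calibration(n))
    c=env.get_calibration(n); print(n,c)
E
```

```text
pics
{'time_s': 0.0, 'qpos': array([-1.21380436e+00,  1.16478447e-01,  1.44225086e+00, -6.80873507e-06,
        1.58401008e+00, -3.78076640e-02]), 'dq': array([-0.00138874,  0.00165413, -0.00025292, -0.00051853,  0.00052108,
       -0.00070722]), 'tau': array([-4.95724787e-03, -7.31989646e+01, -6.32514381e+01, -5.73342095e-04,
        5.87813352e-03,  4.35046798e-05]), 'ee_pos': array([ 0.25953972, -0.6229036 ,  0.23057621]), 'eef_rot': array([-0.13827805, -0.69330774, -0.13907784,  0.69344135]), 'wrist_force': array([ 0.34471074,  0.17801664, -0.15642363]), 'wrist_torque': array([ 0.05289185, -0.0621766 , -0.01798597]), 'width': 0.08493291282390238}
scene {'fx': 386.75380949687053, 'fy': 386.75380949687053, 'cx': 287.2384671590383, 'cy': 205.15342692523802, 'R': array([[ 0.67962816,  0.73355456, -0.00180838],
       [ 0.46449251, -0.43225131, -0.77292012],
       [-0.56776076,  0.5244583 , -0.63450076]]), 't': array([-0.49924352, -0.09050995,  1.4325258 ])}
side {'fx': 483.641457663225, 'fy': 483.641457663225, 'cx': 278.29871328354443, 'cy': 208.18783616087694, 'R': array([[-0.65663664,  0.75418663,  0.00555445],
       [ 0.64519379,  0.56552489, -0.51371837],
       [-0.39058071, -0.33374261, -0.8579409 ]]), 't': array([ 0.34871738, -0.34239976,  1.94922481])}
wrist {'fx': 326.2263370166467, 'fy': 326.2263370166467, 'cx': 281.67584463049167, 'cy': 202.97674237521915, 'R': array([[ 3.84574362e-01, -9.23094013e-01,  4.60375142e-05],
       [-8.77948150e-01, -3.65750534e-01,  3.08923281e-01],
       [-2.85148393e-01, -1.18844392e-01, -9.51086959e-01]]), 't': array([-0.67556767, -0.0403791 ,  0.37946032])}
```

View pics/scene0.png

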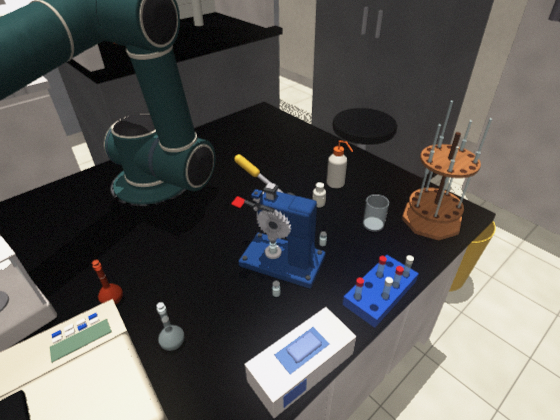

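View pics/side0.png

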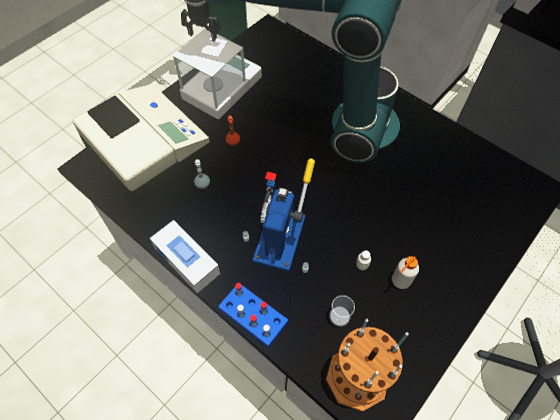

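View pics/wrist0.png

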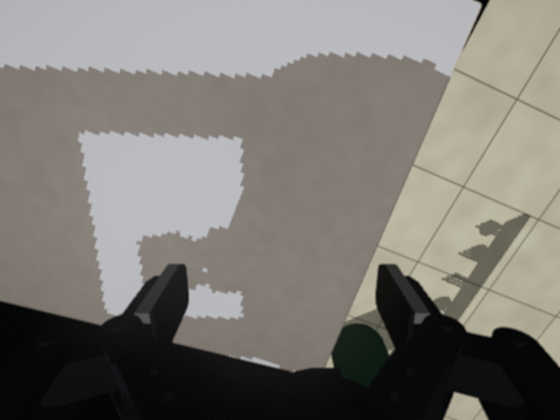

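The scene view shows the red pad near (238,201), the yellow grip near (247,165) and the press near (285,235). In the side view the pad is near (270,176) and the grip near (309,172). The gripper starts above the balance. Next I measure these points.

```bash
cat > h.py <<'E'
import numpy as np,cv2
def load(f): return np.load(f)
def back(c,u,v,z):
    x=np.stack([(u-c['cx'])/c['fx']*z,(v-c['cy'])/c['fy']*z,z],-1)
    return (x-c['t'])@c['R']
def ray(c,u,v):
    d=np.array([(u-c['cx'])/c['fx'],(v-c['cy'])/c['fy'],1.])@c['R']; return -c['R'].T@c['t'], d/np.linalg.norm(d)
def tri(c1,p1,c2,p2):
    o1,d1=ray(c1,*p1);o2,d2=ray(c2,*p2)
    A=np.stack([d1,-d2],1);s=np.linalg.lstsq(A,o2-o1,rcond=None)[0]
    a=o1+s[0]*d1;b=o2+s[1]*d2
    return (a+b)/2,np.linalg.norm(a-b)
def proj(c,X):
    x=np.asarray(X)@c['R'].T+c['t']; return np.stack([c['fx']*x[...,0]/x[...,2]+c['cx'],c['fy']*x[...,1]/x[...,2]+c['cy']],-1)
def mask(p,kind):
    h=cv2.cvtColor(p,cv2.COLOR_RGB2HSV);H,S,V=h[...,0],h[...,1],h[...,2]
    if kind=='red': return ((H<6)|(H>174))&(S>180)&(V>90)
    if kind=='yellow': return (H>18)&(H<32)&(S>150)&(V>90)
    if kind=='blue': return (H>100)&(H<125)&(S>120)&(V>40)
def comps(m,lo=15):
    n,l,st,ce=cv2.connectedComponentsWithStats(m.astype(np.uint8)); return [(l==i,st[i],ce[i]) for i in range(1,n) if st[i][4]>=lo]
E
python3 - <<'E'
from h import *
for n in ('scene','side'):
    c=load(f'pics/{n}0.npz');p,d=c['p'],c['d']
    for k in ('red','yellow','blue'):
        for m,st,ce in comps(mask(p,k)):
            v,u=np.nonzero(m&(d>0)); 
            if len(u)<5: continue
            X=back(c,u,v,d[v,u]); print(n,k,st,ce.round(1),np.median(X,0).round(4),X.min(0).round(3),X.max(0).round(3))
E
```

```text
scene red [231 196  13  12 103] [237.8 201.7] [ 0.5638 -0.0069  0.2377] [ 0.283 -0.026 -0.004] [0.581 0.184 0.244]
scene red [379 256   7   8  42] [382.  259.2] [0.858  0.2194 0.0946] [ 0.804  0.213 -0.002] [0.867 0.308 0.098]
scene red [396 266   7   8  38] [399.1 269.6] [0.9087 0.2218 0.0945] [0.901 0.216 0.085] [0.916 0.232 0.099]
scene red [356 277   8   7  39] [359.4 280.3] [0.8625 0.1225 0.095 ] [ 0.811  0.113 -0.   ] [0.872 0.203 0.098]
scene red [ 98 284  23  18 189] [109.  292.7] [ 0.4324 -0.3364  0.0423] [ 0.357 -0.364 -0.002] [ 0.45  -0.31   0.059]
scene yellow [234 154  26  23 258] [246.5 164.8] [0.4906 0.0793 0.2706] [ 0.064  0.061 -0.004] [0.521 0.353 0.294]
scene yellow [451 222  44  67 668] [473.5 252.1] [ 0.8622  1.0334 -0.4667] [ 0.806  0.572 -0.727] [ 0.95   1.228 -0.026]
scene blue [ 238  189   88   99 4328] [287.8 242.3] [0.6726 0.0774 0.0535] [ 0.294 -0.021 -0.004] [0.75  0.353 0.272]
scene blue [ 343  254   76   73 2356] [378.7 292.1] [0.8925 0.1705 0.0337] [ 0.811  0.095 -0.005] [0.941 0.338 0.084]
scene blue [ 89 313   8   7  30] [ 92.3 315.7] [ 0.553  -0.398
[... 735 characters left out ...]
4 0.102]
side red [251 315   5   6  24] [253.  317.7] [0.9091 0.2295 0.0972] [0.902 0.22  0.089] [0.917 0.238 0.102]
side yellow [303 158  12  25 187] [308.6 170.2] [0.491  0.0874 0.2732] [ 0.276 -0.059 -0.007] [0.523 0.108 0.298]
side blue [150 103   7   4  24] [153.2 104.5] [ 0.5642 -0.5913  0.1431] [ 0.555 -0.603  0.139] [ 0.572 -0.573  0.149]
side blue [ 252  180   54   92 2523] [278.2 233.7] [0.6735 0.1142 0.1055] [ 0.447 -0.112 -0.008] [0.752 0.192 0.276]
side blue [157 248   9  10  18] [161.  252.5] [ 0.9364 -0.1603  0.0476] [ 0.935 -0.185  0.035] [ 0.938 -0.139  0.063]
side blue [ 218  285   71   63 1955] [253.3 314.9] [0.8867 0.2056 0.034 ] [ 0.818  0.087 -0.007] [0.943 0.307 0.087]
```

Run:
```python
import cv2
a=cv2.imread('pics/scene0.png')[140:300,190:350];b=cv2.imread('pics/side0.png')[150:280,210:340]
cv2.imwrite('pics/c1.png',cv2.resize(a,(600,600),interpolation=2));cv2.imwrite('pics/c2.png',cv2.resize(b,(600,600),interpolation=2))
```

```text
(no output)
```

View pics/c1.png

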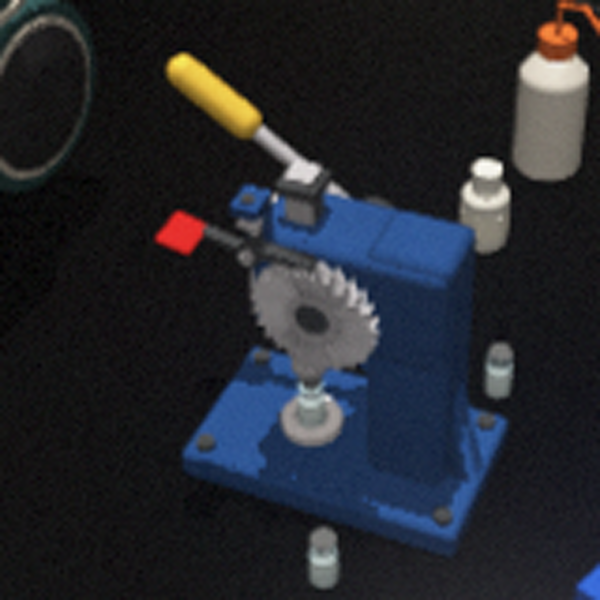

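View pics/c2.png

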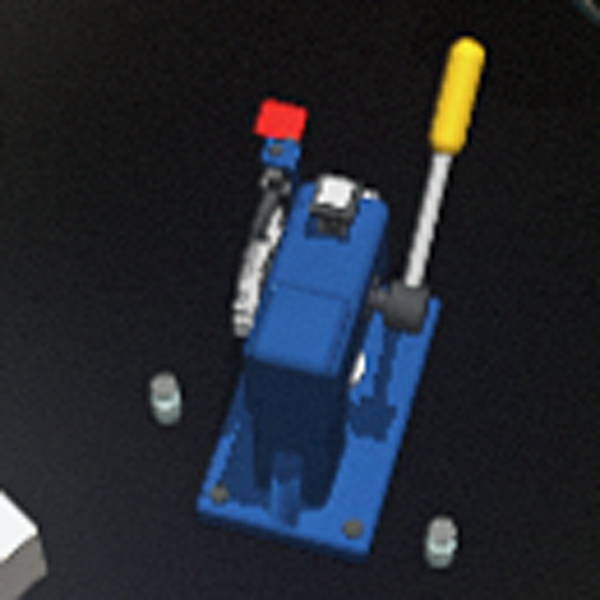

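Run:
```python
from h import *
P=[]
for n in ('scene','side'):
    c=load(f'pics/{n}0.npz');p,d=c['p'],c['d']
    m=mask(p,'blue')&(d>0);m=cv2.erode(m.astype(np.uint8),np.ones((2,2)))>0
    v,u=np.nonzero(m);X=back(c,u,v,d[v,u])
    k=(np.abs(X[:,2]-.025)<.005)&(abs(X[:,0]-.67)<.2)&(abs(X[:,1]-.07)<.15)&(X[:,0]<.8)
    B=X[k];r=cv2.minAreaRect(B[:,:2].astype(np.float32));print(n,len(B),r, B[:,2].mean())
    P.append(B)
    k=(np.abs(X[:,2]-.23)<.004)&(abs(X[:,0]-.67)<.2);B2=X[k];print(' headtop',cv2.minAreaRect(B2[:,:2].astype(np.float32)))
    m=mask(p,'yellow')&(d>0);v,u=np.nonzero(m);Y=back(c,u,v,d[v,u]);Y=Y[(Y[:,2]>.22)&(Y[:,0]<.6)]
    q=Y.mean(0);w=np.linalg.svd(Y-q)[2][0];print(' grip',q.round(4),w.round(3),'elev',np.arcsin(abs(w[2])), 'yaw',np.degrees(np.arctan2(-w[1]*np.sign(w[2]),-w[0]*np.sign(w[2]))), np.ptp((Y-q)@w))
B=np.vstack(P);r=cv2.minAreaRect(B[:,:2].astype(np.float32));print('all',r)
a,b=load('pics/scene0.npz'),load('pics/side0.npz')
print('pad',tri(a,(237.8,201.7),b,(270.3,175.5)));print('grip',tri(a,(246.5,164.8),b,(308.6,170.2)))
```

```text
scene 1483 ((0.6268272995948792, 0.08106440305709839), (0.21781593561172485, 0.13143028318881989), 24.871170043945312) 0.024456227035400614
 headtop ((0.641981840133667, 0.08921951055526733), (0.13678188621997833, 0.06346361339092255), 24.18754768371582)
 grip [0.4931 0.0782 0.2718] [ 0.757  0.346 -0.554] elev 0.5870917166663404 yaw 24.58121528691846 0.07422912143643265
side 732 ((0.6277786493301392, 0.08946292847394943), (0.2178840935230255, 0.12730354070663452), 25.134336471557617) 0.024994686897125095
 headtop ((0.6415897607803345, 0.09572949260473251), (0.14272108674049377, 0.06465491652488708), 25.754486083984375)
 grip [0.4923 0.0881 0.2745] [ 0.766  0.356 -0.535] elev 0.5647262347016199 yaw 24.899026982662942 0.07443022058685775
all ((0.6273975372314453, 0.08457977324724197), (0.22302022576332092, 0.1353585124015808), 25.508909225463867)
pad (array([ 0.56322508, -0.00703427,  0.23576905]), np.float64(0.0015317824361352837))
grip (array([0.48585959, 0.08368218, 0.26677282]), np.float64(0.0012656933269043428))
```

```bash
cat > s.py <<'E'
from h import *
from rig import env
from scipy.spatial.transform import Rotation as Ro
def st():
    s=env.sense();q=s['eef_rot'];R=Ro.from_quat([q[1],q[2],q[3],q[0]]);return s,R.as_matrix()
def rep(T=None,yaw=None):
    s,R=st();print(s['time_s'],s['ee_pos'].round(4),s['wrist_force'].round(2),s['width'],s['qpos'].round(2));print(R.round(3))
    if T is not None: print('to target, tool axes (mm):',(R.T@(np.array(T)-s['ee_pos'])*1000).round(1))
E
python3 - <<'E'
from s import *
rep((0.5635,-0.0065,0.29))
s,R=st();c=env.get_calibration('wrist');print('cam in tool',R.T@(-c['R'].T@c['t']-s['ee_pos']))
a=np.radians(25);print('rear dir in tool',R.T@[np.cos(a),np.sin(a),0])
E
```

```text
0.15 [ 0.2596 -0.623   0.2307] [-0.19 -0.14  0.51] 0.08518661331997798 [-1.21  0.12  1.44 -0.    1.58 -0.04]
[[-0.     0.385 -0.923]
 [ 0.001 -0.923 -0.385]
 [-1.    -0.001 -0.   ]]
to target, tool axes (mm): [ -58.9 -452.2 -517.7]
cam in tool [-0.14267602  0.00056055 -0.07880144]
rear dir in tool [ 5.20010349e-05 -4.15330893e-02 -9.99137128e-01]
```

Request:
{"name": "jog_arm", "arguments": {
  "commands": [
    [[-0.03, 0, 0], [0, 0, 0], 0],
    [[-0.03, 0, 0], [0, 0, 0], 0],
    [[-0.03, 0, 0], [0, 0, 0], 0],
    [[-0.03, 0, 0], [0, 0, 0], 0],
    [[0, -0.02, -0.023], [0, 0, 0], 0],
    [[0, -0.02, -0.023], [0, 0, 0], 0]
  ]
}}

```text
time_s: 0.65
ee_pos: [0.2865, -0.5688, 0.3527]
eef_rot: [0.139, 0.694, 0.137, -0.693]
wrist_force: [0.8, 0.6, -0.3]
width: 0.012
```

Request:
{"name": "jog_arm", "arguments": {
  "commands": [
    [[0, -0.023, -0.026], [0, 0, 0], 0],
    [[0, -0.023, -0.026], [0, 0, 0], 0],
    [[0, -0.023, -0.026], [0, 0, 0], 0],
    [[0, -0.023, -0.026], [0, 0, 0], 0],
    [[0, -0.023, -0.026], [0, 0, 0], 0],
    [[0, -0.023, -0.026], [0, 0, 0], 0],
    [[0, -0.023, -0.026], [0, 0, 0], 0],
    [[0, -0.023, -0.026], [0, 0, 0], 0],
    [[0, -0.023, -0.026], [0, 0, 0], 0],
    [[0, -0.023, -0.026], [0, 0, 0], 0],
    [[0, -0.023, -0.026], [0, 0, 0], 0],
    [[0, -0.023, -0.026], [0, 0, 0], 0],
    [[0, -0.023, -0.026], [0, 0, 0], 0],
    [[0, -0.023, -0.026], [0, 0, 0], 0],
    [[0, -0.02, -0.026], [0, 0, 0], 0],
    [[0, -0.02, -0.026], [0, 0, 0], 0],
    [[0, 0, 0], [0, 0, 0], 0]
  ]
}}

```text
time_s: 2.07
ee_pos: [0.5331, -0.0703, 0.3506]
eef_rot: [-0.139, -0.693, -0.14, 0.693]
wrist_force: [-0.4, 0.3, 0.3]
width: -0.0
```

Run:
```python
from s import *
rep((0.5635,-0.0065,0.28))
for n in ("scene","side","wrist"):
    p,d=env.get_image(n); c=env.get_calibration(n);np.savez(f"pics/{n}1.npz",p=p,d=d,**c)
    cv2.imwrite(f"pics/{n}1.png",p[:,:,::-1])
    for m,sx,ce in comps(mask(p,'red')):
        v,u=np.nonzero(m&(d>0)); X=back(c,u,v,d[v,u]) if len(u) else np.zeros((1,3)); print(n,sx,ce.round(1),np.median(X,0).round(4))
```

```text
2.0667 [ 0.5331 -0.0703  0.3506] [-0.39  0.29  0.28] -2.4128059986498648e-05 [-0.18 -0.19  1.55  0.    1.78  0.99]
[[-0.001  0.388 -0.922]
 [ 0.001 -0.922 -0.388]
 [-1.    -0.001  0.   ]]
to target, tool axes (mm): [ 70.6 -46.9 -52.8]
scene [232 196  12  12 102] [237.9 201.6] [ 0.5648 -0.0073  0.2378]
scene [379 256   7   8  43] [382.  259.3] [0.858  0.2195 0.0951]
scene [396 266   7   8  34] [399.2 269.1] [0.9083 0.224  0.0949]
scene [356 277   7   8  41] [359.3 280.6] [0.8628 0.1211 0.0949]
scene [ 98 284  23  18 206] [108.8 292.9] [ 0.432  -0.3374  0.0425]
side [265 172  12   8  76] [270.4 175.6] [ 0.5645 -0.0053  0.2386]
side [235 283   6   6  27] [237.9 285.5] [0.8648 0.1264 0.0946]
side [261 302   6   7  28] [263.5 304.8] [0.8599 0.2258 0.0965]
side [251 315   5   6  25] [253.1 317.8] [0.9094 0.2306 0.0959]
wrist [ 197  111   44   37 1399] [218.3 129.6] [ 0.5636 -0.0078  0.2388]
```

View pics/wrist1.png

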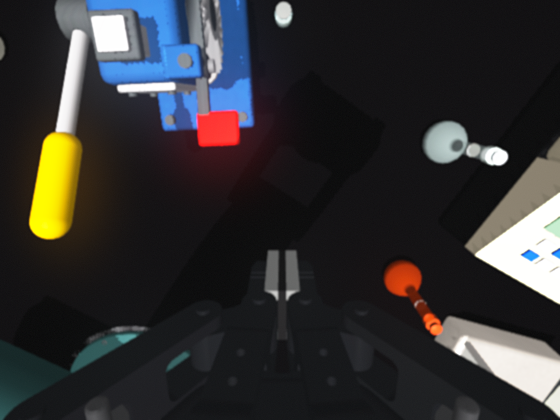

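The wrist view shows the red pad at (218,130), the grip at (55,185) and the shut fingertips at (282,255). All three cameras put the pad at about (0.564, -0.007, 0.239).

Request:
{"name": "jog_arm", "arguments": {
  "commands": [
    [[0, -0.0115, -0.0125], [0, 0, 0], 0],
    [[0, -0.0115, -0.0125], [0, 0, 0], 0],
    [[0, -0.0115, -0.0125], [0, 0, 0], 0],
    [[0, -0.0115, -0.0125], [0, 0, 0], 0],
    [[0.02, 0, 0], [0, 0, 0], 0],
    [[0.02, 0, 0], [0, 0, 0], 0],
    [[0.02, 0, 0], [0, 0, 0], 0],
    [[0.02, 0, 0], [0, 0, 0], 0],
    [[0.01, 0, 0], [0, 0, 0], 0],
    [[0.01, 0, 0], [0, 0, 0], 0],
    [[0, 0, 0], [0, 0, 0], 0],
    [[0, 0, 0], [0, 0, 0], 0]
  ]
}}

```text
time_s: 3.22
ee_pos: [0.5599, -0.0131, 0.2518]
eef_rot: [0.139, 0.694, 0.138, -0.693]
wrist_force: [0.0, 0.4, 0.5]
width: 0.0003
```

Run:
```python
from s import *
rep((0.5625,-0.0075,0.239))
p,d=env.get_image('wrist');cv2.imwrite("pics/wrist2.png",p[:,:,::-1])
p,d=env.get_image('side');cv2.imwrite("pics/side2.png",cv2.resize(p[120:250,200:330,::-1],(600,600)))
```

```text
3.2167 [ 0.5599 -0.0131  0.2518] [0.02 0.43 0.45] 0.0003346605576015676 [-0.07 -0.14  1.66 -0.    1.62  1.11]
[[ 0.     0.384 -0.923]
 [-0.    -0.923 -0.384]
 [-1.     0.    -0.   ]]
to target, tool axes (mm): [12.8 -4.1 -4.5]
```

View pics/wrist2.png

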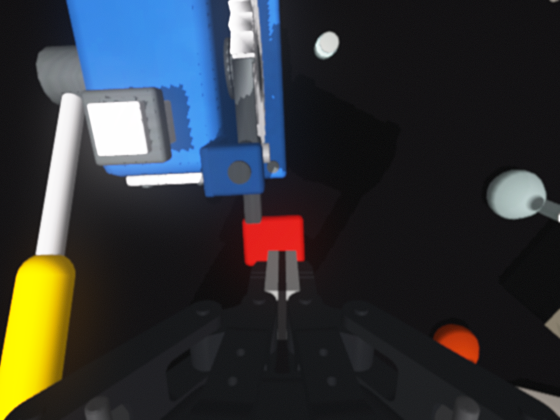

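View pics/side2.png

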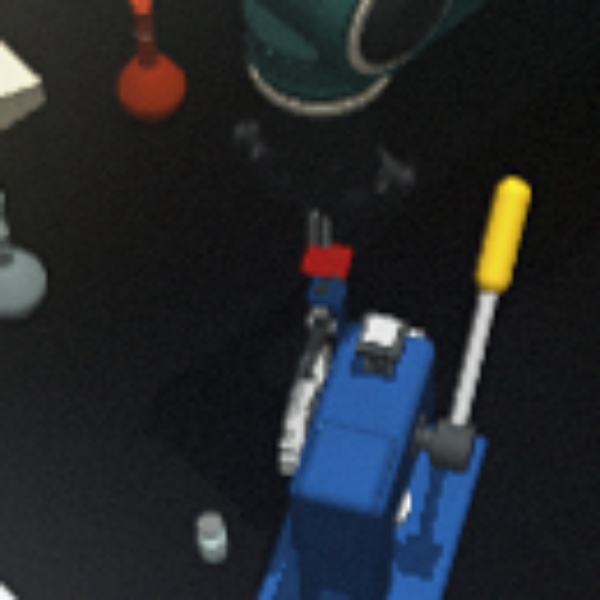

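The fingertips at (282,260) are slightly ahead and to the right of the pad centre at (273,240). I'll correct by 4–5 mm and then press in stages.

Request:
{"name": "jog_arm", "arguments": {
  "commands": [
    [[0, -0.002, -0.0025], [0, 0, 0], 0],
    [[0, -0.002, -0.0025], [0, 0, 0], 0],
    [[0.005, 0, 0], [0, 0, 0], 0],
    [[0.004, 0, 0], [0, 0, 0], 0],
    [[0.003, 0, 0], [0, 0, 0], 0],
    [[0.003, 0, 0], [0, 0, 0], 0],
    [[0.003, 0, 0], [0, 0, 0], 0],
    [[0, 0, 0], [0, 0, 0], 0]
  ]
}}

```text
time_s: 3.98
ee_pos: [0.5628, -0.007, 0.2326]
eef_rot: [-0.139, -0.693, -0.139, 0.694]
wrist_force: [0.5, 0.5, 0.9]
width: -0.0001
```

Request:
{"name": "jog_arm", "arguments": {
  "commands": [
    [[0.002, 0, 0], [0, 0, 0], 0],
    [[0.002, 0, 0], [0, 0, 0], 0],
    [[0, 0, 0], [0, 0, 0], 0]
  ]
}}

```text
time_s: 4.23
ee_pos: [0.5629, -0.007, 0.2288]
eef_rot: [-0.139, -0.693, -0.139, 0.693]
wrist_force: [-0.4, -0.5, 0.2]
width: 0.0002
```

Run:
```python
from s import *
rep((0.5625,-0.0075,0.239))
p,d=env.get_image('wrist');cv2.imwrite("pics/wrist3.png",p[:,:,::-1])
```

```text
4.2333 [ 0.5629 -0.007   0.2288] [-0.38 -0.46  0.24] 0.0001879742032353036 [-0.06 -0.13  1.69  0.    1.58  1.12]
[[-0.     0.385 -0.923]
 [ 0.    -0.923 -0.385]
 [-1.    -0.     0.   ]]
to target, tool axes (mm): [-10.2   0.3   0.6]
```

View pics/wrist3.png

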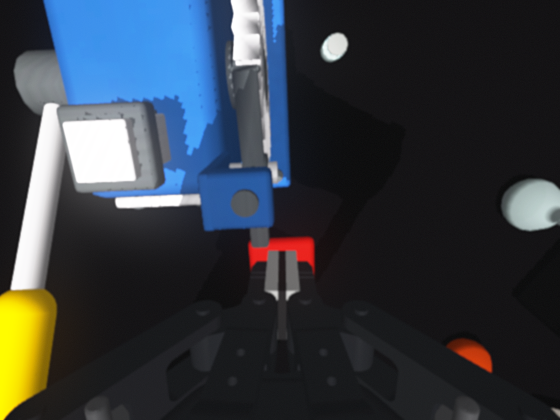

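Run:
```python
from s import *
I=[]
for n,(r,q) in (("scene",(170,205)),("side",(145,240)),("wrist",(220,240))):
    p,d=env.get_image(n); c=env.get_calibration(n)
    w=60 if n!='wrist' else 80
    I.append(cv2.resize(p[r:r+w,q:q+w,::-1],(260,260),interpolation=0))
    for m,sx,ce in comps(mask(p,'red'),5)[:1 if n!='wrist' else 3]:
        v,u=np.nonzero(cv2.erode(m.astype(np.uint8),np.ones((3,3)))&(d>0)); X=back(c,u,v,d[v,u]) if len(u) else np.zeros((1,3)); print(n,sx,ce.round(1),np.median(X,0).round(4),X.min(0).round(3),X.max(0).round(3))
    print(n,'tcp px',proj(c,env.sense()['ee_pos']))
cv2.imwrite('pics/m3.png',np.hstack(I))
```

```text
scene [232 203  12   7  40] [237.4 206.9] [ 0.5679 -0.0193  0.2284] [ 0.562 -0.023  0.225] [ 0.577 -0.015  0.23 ]
scene tcp px [238.23073083 203.9225275 ]
side [236 140   4   4   5] [237.2 141.6] [0. 0. 0.] [0. 0. 0.] [0. 0. 0.]
side tcp px [270.43017333 176.42567975]
wrist [ 248  237   67   36 1137] [285.3 249.5] [ 0.5736 -0.0072  0.2287] [ 0.558 -0.023  0.225] [0.581 0.011 0.237]
wrist [474 363   9   6   9] [478.  365.4] [0. 0. 0.] [0. 0. 0.] [0. 0. 0.]
wrist tcp px [280.2514589 265.882081 ]
```

View pics/m3.png

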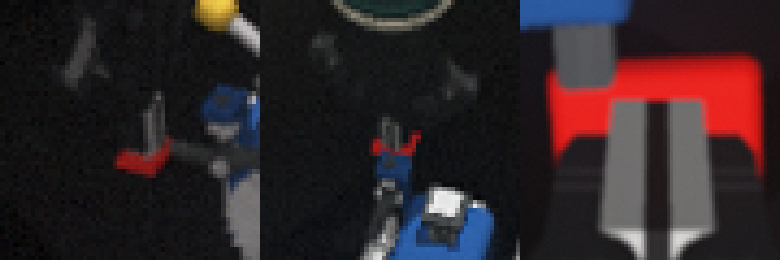

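The fingertips sit on the pad, which has gone down about 10 mm, and the force is still small. I'll keep pressing.

Request:
{"name": "jog_arm", "arguments": {
  "commands": [
    [[0.002, 0, 0], [0, 0, 0], 0],
    [[0.002, 0, 0], [0, 0, 0], 0],
    [[0.002, 0, 0], [0, 0, 0], 0],
    [[0, 0, 0], [0, 0, 0], 0]
  ]
}}

```text
time_s: 4.77
ee_pos: [0.5629, -0.007, 0.2227]
eef_rot: [-0.139, -0.693, -0.139, 0.694]
wrist_force: [0.1, -0.1, -0.3]
width: -0.0001
```

Request:
{"name": "jog_arm", "arguments": {
  "commands": [
    [[0.002, 0, 0], [0, 0, 0], 0],
    [[0.002, 0, 0], [0, 0, 0], 0],
    [[0, 0, 0], [0, 0, 0], 0]
  ]
}}

```text
time_s: 5.02
ee_pos: [0.5628, -0.007, 0.2187]
eef_rot: [-0.139, -0.693, -0.139, 0.694]
wrist_force: [0.3, 0.7, 0.4]
width: -0.0003
```

Run:
```python
from s import *
rep()
I=[]
for n,(r,q) in (("scene",(170,205)),("side",(145,240)),("wrist",(220,240))):
    p,d=env.get_image(n); c=env.get_calibration(n)
    w=60 if n!='wrist' else 80
    I.append(cv2.resize(p[r:r+w,q:q+w,::-1],(260,260),interpolation=0))
    for m,sx,ce in comps(mask(p,'red'),5)[:1]:
        v,u=np.nonzero(cv2.erode(m.astype(np.uint8),np.ones((3,3)))&(d>0)); X=back(c,u,v,d[v,u]) if len(u) else np.zeros((1,3)); print(n,sx,ce.round(1),np.median(X,0).round(4),X.min(0).round(3),X.max(0).round(3))
cv2.imwrite('pics/m4.png',np.hstack(I))
```

```text
5.0167 [ 0.5628 -0.007   0.2187] [0.35 0.7  0.38] -0.00032290998786491316 [-0.06 -0.12  1.7   0.    1.57  1.12]
[[-0.001  0.385 -0.923]
 [ 0.    -0.923 -0.385]
 [-1.    -0.     0.001]]
scene [234 206  11   8  44] [239.  210.5] [ 0.5716 -0.0177  0.2155] [ 0.566 -0.021  0.213] [ 0.578 -0.012  0.218]
side [274 179   3   3   5] [275. 180.] [0. 0. 0.] [0. 0. 0.] [0. 0. 0.]
wrist [ 248  232   66   35 1335] [285.2 246.6] [ 0.5738 -0.0062  0.2172] [ 0.555 -0.023  0.211] [0.583 0.012 0.227]
```

View pics/m4.png

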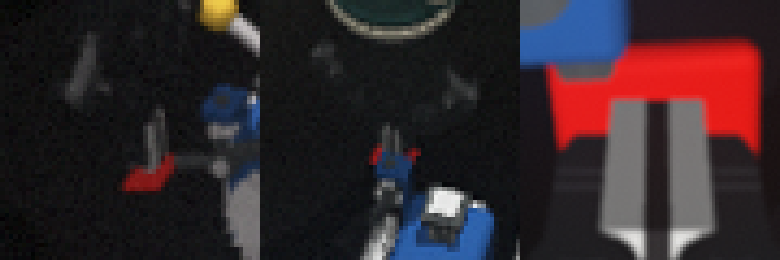

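The pad surface is now at about 0.216 with no force, so it seems to have snapped over. I'll back off and check.

Request:
{"name": "jog_arm", "arguments": {
  "commands": [
    [[-0.01, 0, 0], [0, 0, 0], 0],
    [[-0.02, 0, 0], [0, 0, 0], 0],
    [[-0.03, 0, 0], [0, 0, 0], 0],
    [[-0.03, 0, 0], [0, 0, 0], 0],
    [[-0.03, 0, 0], [0, 0, 0], 0],
    [[0, 0, 0], [0, 0, 0], 0]
  ]
}}

```text
time_s: 5.67
ee_pos: [0.5637, -0.007, 0.3467]
eef_rot: [0.139, 0.696, 0.138, -0.691]
wrist_force: [0.8, -0.6, 0.7]
width: -0.0003
```

Run:
```python
from s import *
rep((0.489,0.0847,0.33))
I=[]
for n in ("scene","side","wrist"):
    p,d=env.get_image(n); c=env.get_calibration(n)
    if n=='wrist': cv2.imwrite('pics/wrist5.png',p[:,:,::-1])
    for k in('red','yellow'):
      for m,sx,ce in comps(mask(p,k),5)[:2]:
        v,u=np.nonzero(cv2.erode(m.astype(np.uint8),np.ones((3,3)))&(d>0)); X=back(c,u,v,d[v,u]) if len(u) else np.zeros((1,3)); print(n,k,sx,ce.round(1),np.median(X,0).round(4),X.min(0).round(3),X.max(0).round(3))
```

```text
5.6667 [ 0.5637 -0.007   0.3467] [ 0.84 -0.63  0.67] -0.00033205279688157646 [-0.06 -0.14  1.51 -0.    1.76  1.12]
[[ 0.008  0.385 -0.923]
 [-0.    -0.923 -0.385]
 [-1.     0.004 -0.007]]
to target, tool axes (mm): [  16.1 -113.5   33.8]
scene red [234 206  11   8  64] [239.1 209.6] [ 0.5677 -0.0105  0.2155] [ 0.557 -0.02   0.211] [0.581 0.002 0.22 ]
scene red [379 255   7   9  46] [382.1 259.1] [0.8582 0.2196 0.0952] [0.852 0.214 0.091] [0.865 0.229 0.098]
scene yellow [239 154  21  23 219] [248.2 165.9] [0.4991 0.0799 0.2699] [0.473 0.068 0.251] [0.519 0.098 0.293]
scene yellow [451 222  44  67 669] [473.2 252.6] [ 0.8639  1.0202 -0.4542] [ 0.815  0.993 -0.63 ] [ 0.891  1.214 -0.367]
side red [266 178  11   5  22] [270.8 179.4] [0. 0. 0.] [0. 0. 0.] [0. 0. 0.]
side red [236 283   5   6  26] [238.  285.5] [0.8653 0.1244 0.0964] [0.861 0.123 0.09 ] [0.869 0.131 0.1  ]
side yellow [303 158  12  25 186] [308.6 170.2] [0.4921 0.0878 0.2779] [0.465 0.07  0.256] [0.521 0.106 0.297]
wrist red [262 175  39  30 999] [282.1 190.4] [ 0.5655 -0.0075  0.2133] [ 0.482 -0.057 -0.003] [0.582 0.01  0.219]
wrist red [449 307   1   8   8] [449.  310.5] [0. 0. 0.] [0. 0. 0.] [0. 0. 0.]
wrist yellow [ 107  208   45  110 3966] [129.2 262.2] [0.49   0.0806 0.2729] [ 0.19   0.061 -0.004] [0.521 0.19  0.293]
wrist yellow [149 274   3   5   7] [149.9 276.4] [0. 0. 0.] [0. 0. 0.] [0. 0. 0.]
```

View pics/wrist5.png

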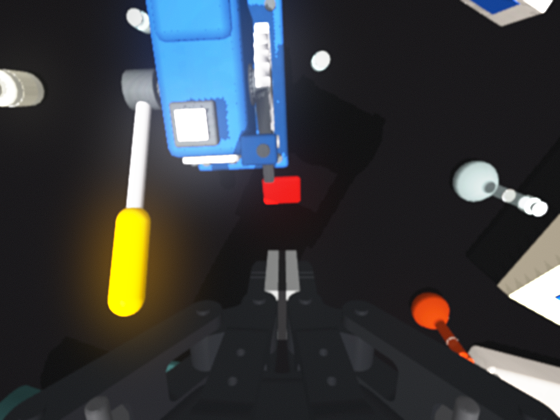

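With nothing touching it, the pad at (282,190) reads z ≈ 0.214, so the pawl is clear. The grip hasn't moved. Next I go over the grip.

Request:
{"name": "jog_arm", "arguments": {
  "commands": [
    [[0, -0.0226, 0.0082], [0, 0, 0], 0],
    [[0, -0.0226, 0.0082], [0, 0, 0], 0],
    [[0, -0.0226, 0.0082], [0, 0, 0], 0],
    [[0, -0.0226, 0.0082], [0, 0, 0], 0],
    [[0, -0.0226, 0.0082], [0, 0, 0], 0],
    [[0.013, 0, 0], [0, 0, 0], 0],
    [[0.013, 0, 0], [0, 0, 0], 0],
    [[0.01, 0, 0], [0, 0, 0], 0],
    [[0, 0, 0], [0, 0, 0], 0],
    [[0, 0, 0], [0, 0, 0], 0]
  ]
}}

```text
time_s: 6.65
ee_pos: [0.4818, 0.0809, 0.3021]
eef_rot: [-0.138, -0.693, -0.138, 0.694]
wrist_force: [-0.4, 0.1, 0.8]
width: 0.0001
```

Run:
```python
from s import *
rep((0.4822,0.0813,0.2865))
p,d=env.get_image('wrist');cv2.imwrite("pics/wrist6.png",p[:,:,::-1])
```

```text
6.65 [0.4818 0.0809 0.3021] [-0.45  0.06  0.75] 0.0001398471993918681 [ 0.11 -0.3   1.72 -0.    1.73  1.29]
[[-0.002  0.384 -0.923]
 [-0.    -0.923 -0.384]
 [-1.    -0.001  0.002]]
to target, tool axes (mm): [15.5 -0.2 -0.5]
```

View pics/wrist6.png

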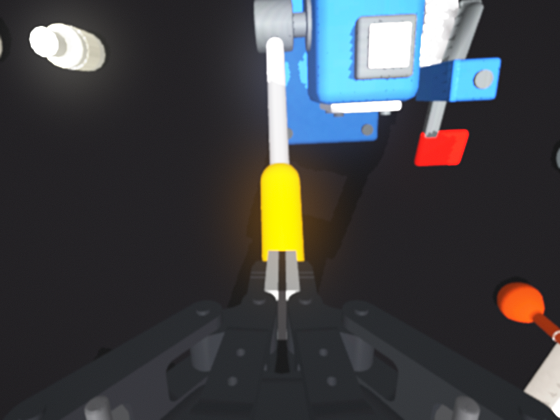

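The tip at (282,258) is centred over the grip, so I push down gently along the arc.

Request:
{"name": "jog_arm", "arguments": {
  "commands": [
    [[0.008, 0, 0], [0, 0, 0], 0],
    [[0.006, 0, 0], [0, 0, 0], 0],
    [[0.006, 0, 0.002], [0, 0, 0], 0],
    [[0.006, 0, 0.002], [0, 0, 0], 0],
    [[0, 0, 0], [0, 0, 0], 0]
  ]
}}

```text
time_s: 7.12
ee_pos: [0.4775, 0.0798, 0.276]
eef_rot: [-0.139, -0.693, -0.139, 0.694]
wrist_force: [0.5, 0.1, 0.1]
width: 0.0001
```

Request:
{"name": "jog_arm", "arguments": {
  "commands": [
    [[0.006, 0, 0.002], [0, 0, 0], 0],
    [[0.006, 0, 0.002], [0, 0, 0], 0],
    [[0.006, 0, 0.001], [0, 0, 0], 0],
    [[0.006, 0, 0.001], [0, 0, 0], 0],
    [[0, 0, 0], [0, 0, 0], 0]
  ]
}}

```text
time_s: 7.53
ee_pos: [0.472, 0.0776, 0.252]
eef_rot: [-0.139, -0.693, -0.139, 0.694]
wrist_force: [0.4, -0.7, 0.7]
width: -0.0002
```

Run:
```python
from s import *
rep()
for n in ("scene","side"):
    p,d=env.get_image(n); c=env.get_calibration(n)
    for k in('red','yellow'):
      for m,sx,ce in comps(mask(p,k),5)[:1]:
        v,u=np.nonzero(cv2.erode(m.astype(np.uint8),np.ones((3,3)))&(d>0)); X=back(c,u,v,d[v,u]) if len(u) else np.zeros((1,3)); print(n,k,sx,ce.round(1),np.median(X,0).round(4),X.min(0).round(3),X.max(0).round(3))
p,d=env.get_image('wrist');cv2.imwrite("pics/wrist7.png",p[:,:,::-1])
```

```text
7.5333 [0.472  0.0776 0.252 ] [ 0.43 -0.68  0.73] -0.00019462435497623746 [ 0.11 -0.32  1.82  0.    1.65  1.29]
[[-0.001  0.385 -0.923]
 [-0.    -0.923 -0.385]
 [-1.    -0.     0.001]]
scene red [233 205  12   9  75] [239.  209.5] [ 0.5664 -0.0095  0.2143] [ 0.558 -0.02   0.211] [0.58  0.005 0.219]
scene yellow [230 164  26  19 213] [242.2 173.5] [0.4834 0.0707 0.2417] [0.449 0.055 0.227] [0.51  0.088 0.259]
side red [265 177  12   6  25] [269.7 179.4] [0. 0. 0.] [0. 0. 0.] [0. 0. 0.]
side yellow [304 170  10  15  90] [308.  176.9] [0.4924 0.0891 0.2399] [0.478 0.078 0.231] [0.508 0.099 0.25 ]
```

View pics/wrist7.png

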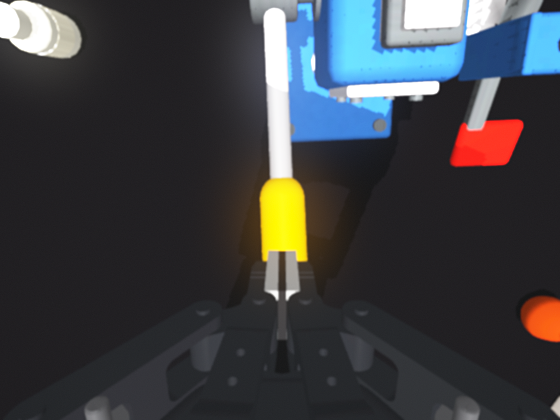

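The lever follows the fingers and the pawl is still clear. I continue.

Request:
{"name": "jog_arm", "arguments": {
  "commands": [
    [[0.006, 0, 0.001], [0, 0, 0], 0],
    [[0.006, 0, 0.001], [0, 0, 0], 0],
    [[0.006, 0, 0], [0, 0, 0], 0],
    [[0.006, 0, 0], [0, 0, 0], 0],
    [[0.006, 0, 0], [0, 0, 0], 0],
    [[0.006, 0, 0], [0, 0, 0], 0],
    [[0.006, 0, 0], [0, 0, 0], 0],
    [[0.006, 0, 0], [0, 0, 0], 0]
  ]
}}

```text
time_s: 8.35
ee_pos: [0.4705, 0.0769, 0.2046]
eef_rot: [-0.139, -0.693, -0.139, 0.693]
wrist_force: [-2.8, -1.3, 3.9]
width: 0.0001
```

Request:
{"name": "jog_arm", "arguments": {
  "commands": [
    [[0.006, 0, -0.001], [0, 0, 0], 0],
    [[0.006, 0, -0.001], [0, 0, 0], 0],
    [[0.005, 0, -0.001], [0, 0, 0], 0],
    [[0.005, 0, -0.001], [0, 0, 0], 0],
    [[0.005, 0, -0.001], [0, 0, 0], 0],
    [[0.005, 0, -0.001], [0, 0, 0], 0],
    [[0.004, 0, -0.001], [0, 0, 0], 0]
  ]
}}

```text
time_s: 8.93
ee_pos: [0.4768, 0.0795, 0.1686]
eef_rot: [-0.139, -0.693, -0.139, 0.694]
wrist_force: [-5.5, -1.9, 7.4]
width: 0.0001
```

```bash
cat > look.py <<'E'
from s import *
import sys
rep()
a=np.radians(25);f=np.array([np.cos(a),np.sin(a)])
for n in ("scene","side"):
    p,d=env.get_image(n); c=env.get_calibration(n); np.savez(f"pics/{n}L.npz",p=p,d=d,**c)
    for k in('red','yellow'):
      for m,sx,ce in comps(mask(p,k),5)[:1]:
        v,u=np.nonzero(cv2.erode(m.astype(np.uint8),np.ones((3,3)))&(d>0)); X=back(c,u,v,d[v,u]) if len(u) else np.zeros((1,3)); print(n,k,sx,ce.round(1),np.median(X,0).round(4),X.min(0).round(3),X.max(0).round(3))
        if k=='yellow' and len(u)>8:
            q=X.mean(0);w=np.linalg.svd(X-q)[2][0];w*=-np.sign(w[:2]@f);print('  elev axis',np.arcsin(w[2]).round(3),'from centroid',np.arctan2(q[2]-.185-.008,(np.array([.6,.1363])-q[:2])@f).round(3))
    cv2.imwrite(f"pics/{n}_{sys.argv[1]}.png",cv2.resize(p[(120 if n=='side' else 140):(250 if n=='side' else 290),200:340,::-1],(600,600),interpolation=2))
p,d=env.get_image('wrist');cv2.imwrite(f"pics/wrist_{sys.argv[1]}.png",p[:,:,::-1])
E
python3 look.py 8
```

```text
8.9333 [0.4768 0.0795 0.1686] [-5.48 -1.86  7.36] 0.00013339709336891576 [ 0.11 -0.29  1.92 -0.    1.51  1.29]
[[-0.001  0.385 -0.923]
 [-0.    -0.923 -0.385]
 [-1.    -0.     0.001]]
scene red [233 205  12   9  76] [239.1 209.4] [ 0.5673 -0.0094  0.2151] [ 0.557 -0.021  0.211] [0.58  0.007 0.219]
scene yellow [231 192  22  10 154] [240.9 196.9] [0.4662 0.0635 0.1595] [0.441 0.053 0.148] [0.503 0.078 0.169]
  elev axis -0.136 from centroid -0.224
side red [234 136   4   5   8] [235.9 138.2] [0. 0. 0.] [0. 0. 0.] [0. 0. 0.]
side yellow [303 186   8   9  40] [306.7 189.9] [0.4944 0.0895 0.1701] [0.486 0.084 0.168] [0.5   0.097 0.173]
  elev axis -0.242 from centroid -0.192
```

View pics/scene_8.png

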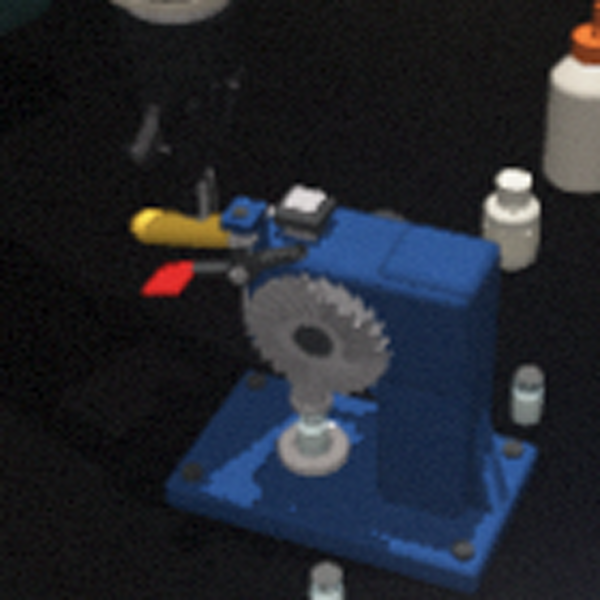

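View pics/wrist_8.png

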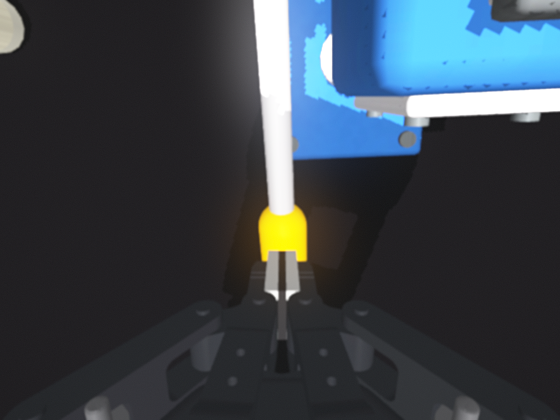

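Request:
{"name": "jog_arm", "arguments": {
  "commands": [
    [[0.004, 0, -0.001], [0, 0, 0], 0],
    [[0.004, 0, -0.001], [0, 0, 0], 0],
    [[0.004, 0, -0.001], [0, 0, 0], 0],
    [[0.003, 0, -0.001], [0, 0, 0], 0]
  ]
}}

```text
time_s: 9.42
ee_pos: [0.4805, 0.0811, 0.154]
eef_rot: [-0.139, -0.693, -0.139, 0.694]
wrist_force: [-8.8, -2.6, 4.9]
width: -0.0002
```

Request:
{"name": "jog_arm", "arguments": {
  "commands": [
    [[0.002, 0, 0], [0, 0, 0], 0],
    [[0.002, 0, 0], [0, 0, 0], 0]
  ]
}}

```text
time_s: 9.58
ee_pos: [0.4809, 0.0813, 0.1504]
eef_rot: [0.139, 0.694, 0.139, -0.693]
wrist_force: [-2.3, -0.1, 7.6]
width: -0.0
```

Request:
{"name": "jog_arm", "arguments": {
  "commands": [
    [[0.002, 0, 0], [0, 0, 0], 0],
    [[0.001, 0, 0], [0, 0, 0], 0]
  ]
}}

```text
time_s: 9.75
ee_pos: [0.4814, 0.0814, 0.1486]
eef_rot: [0.139, 0.694, 0.139, -0.693]
wrist_force: [-7.2, 0.4, 22.3]
width: -0.0002
```

Request:
{"name": "jog_arm", "arguments": {
  "commands": [
    [[0.001, 0, 0], [0, 0, 0], 0],
    [[0.001, 0, 0], [0, 0, 0], 0]
  ]
}}

```text
time_s: 9.92
ee_pos: [0.4817, 0.0815, 0.1482]
eef_rot: [0.139, 0.695, 0.139, -0.692]
wrist_force: [-13.4, -1.5, 38.0]
width: -0.0001
```

```bash
python3 look.py 9
```

```text
9.9167 [0.4817 0.0815 0.1482] [-13.43  -1.52  38.03] -8.476808233276448e-05 [ 0.12 -0.27  1.94  0.    1.47  1.29]
[[ 0.003  0.385 -0.923]
 [ 0.001 -0.923 -0.385]
 [-1.     0.001 -0.003]]
scene red [233 206  12   8  71] [238.8 209.7] [ 0.5672 -0.0104  0.215 ] [ 0.558 -0.02   0.212] [0.581 0.001 0.219]
scene yellow [234 200  20   7  92] [242.6 202.5] [0.4662 0.0675 0.1373] [0.447 0.057 0.126] [0.499 0.08  0.149]
  elev axis -0.344 from centroid -0.36
side red [227 132   3   5   5] [227.6 134. ] [0. 0. 0.] [0. 0. 0.] [0. 0. 0.]
side yellow [303 191   7   7  31] [306. 194.] [0.5002 0.0911 0.1534] [0.495 0.087 0.152] [0.503 0.097 0.158]
```

The force rose steeply to 38 N while the fingers stopped at z = 0.148, which is where I predicted the bottom stop. I back off upward and check.

Request:
{"name": "jog_arm", "arguments": {
  "commands": [
    [[-0.003, 0, 0], [0, 0, 0], 0],
    [[-0.01, 0, 0], [0, 0, 0], 0],
    [[-0.02, 0, 0], [0, 0, 0], 0],
    [[-0.03, 0, 0], [0, 0, 0], 0],
    [[-0.03, 0, 0], [0, 0, 0], 0],
    [[-0.03, 0, 0], [0, 0, 0], 0],
    [[0, 0, 0], [0, 0, 0], 0],
    [[0, 0, 0], [0, 0, 0], 0]
  ]
}}

```text
time_s: 10.73
ee_pos: [0.4814, 0.0813, 0.27]
eef_rot: [0.139, 0.694, 0.139, -0.692]
wrist_force: [0.4, -0.1, -0.2]
width: -0.0001
```

```bash
python3 look.py 10
python3 - <<'E'
import cv2,numpy as np
c=np.load('pics/sceneL.npz');cv2.imwrite('pics/st10.png',cv2.resize(c['p'][215:265,250:310,::-1],(720,600),interpolation=2))
E
```

```text
10.7333 [0.4814 0.0813 0.27  ] [ 0.38 -0.12 -0.23] -0.00010648500879975248 [ 0.11 -0.31  1.77  0.    1.67  1.29]
[[ 0.003  0.385 -0.923]
 [ 0.    -0.923 -0.385]
 [-1.     0.001 -0.003]]
scene red [233 206  12   8  71] [238.9 209.7] [ 0.5682 -0.0106  0.2156] [ 0.558 -0.021  0.212] [0.58  0.002 0.219]
scene yellow [234 199  20   8 108] [243.3 202.1] [0.4763 0.07   0.1398] [0.447 0.057 0.125] [0.5   0.081 0.152]
  elev axis -0.392 from centroid -0.357
side red [226 137   8   6  12] [228.8 139.2] [0. 0. 0.] [0. 0. 0.] [0. 0. 0.]
side yellow [303 183  10  15  94] [307.6 189.6] [0.4768 0.0811 0.1459] [0.448 0.063 0.13 ] [0.503 0.096 0.16 ]
  elev axis -0.394 from centroid -0.347
```

View pics/scene_10.png

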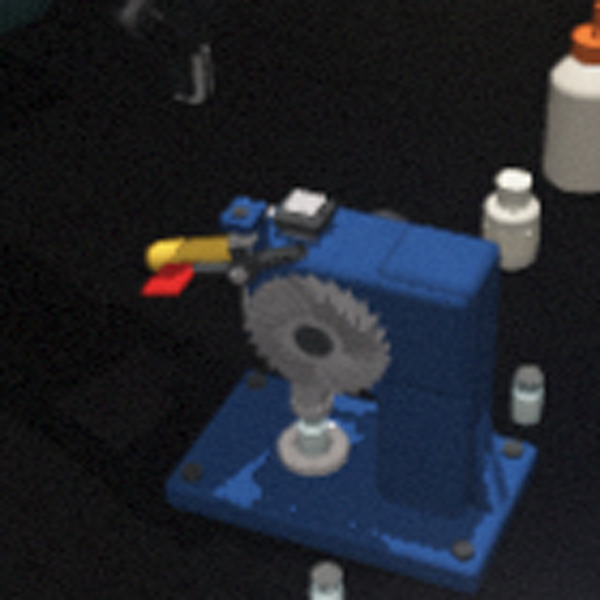

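View pics/st10.png

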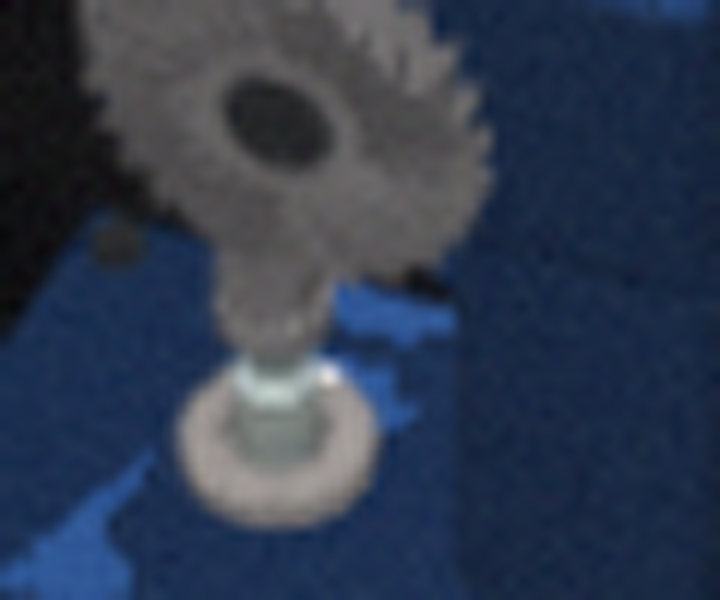

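View pics/wrist_10.png

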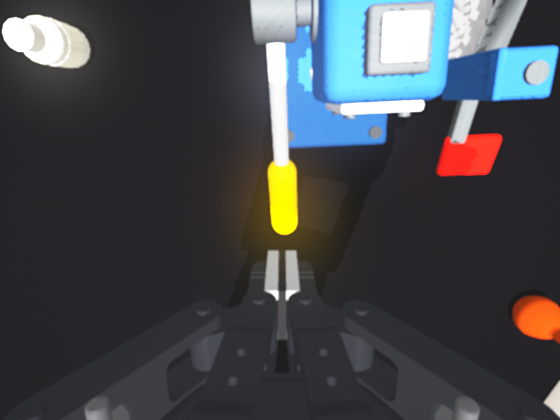

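The lever stays at the bottom: its axis measures −0.39 rad, against −0.38 at the stop. The pawl is clear, the ram is on the stopper and the gripper is free of everything. I hand the job in.

```bash
python3 -c "
from rig import env
print(env.finish_job())"
```

```text
the job is handed in; nothing more can be done
None
```

I pressed the red pad down with the closed fingertips until the pawl snapped over, then pushed the yellow grip down along its arc to the bottom stop and let go. The job was handed in at about 11 s on the robot's clock, and no verdict was reported.

- **Pawl:** the pad reads about 0.215 m high with nothing touching it, the height given for a clear pawl. It read the same before, during and after the lever stroke.
- **Lever:** at the end of the stroke the wrist force rose to 38 N upward (about 40 N in all), with the fingers stopped at z = 0.148, where I had predicted the stop at 0.149. After letting go, the grip's axis measured −0.39 rad in both fixed cameras, against −0.38 at the stop. A rougher estimate from the grip's centre gave about −0.35, which I put down to only part of the grip being visible.
- **Stopper:** the scene view shows the ram down on the stopper and the vial still in its nest. I did not measure the last millimetre directly. That it is fully home follows from the lever being at its stop.
- **Other glassware:** I saw nothing moved in the views I checked, and the wrist force was about zero at the end.

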